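# Show the label of the notched glass swatch plate

### The job

Three clear glass plates stand on edge in the drying rack: take out the one with the small notch in a top corner, without putting your fingers on its frosted end (the end with the notch). The label is on one face of the frosted end: it is the face you see when that notch is at your upper right. Hold the plate up at least 15 cm above the bench and lean it back halfway to flat, or flatter, so that its label face looks up, and finish still holding it there, with the plate touching nothing but your fingers; leave the other two plates standing in the rack and the bottle and cup where they are.

Things in the scene. Friction and masses are not known exactly. Their poses are not given: they have to be found in the camera images.
- plate: Notched glass plate, 110 long (x), 8 thick (y), 60 mm high (z, up at the start), about 130 g, on its long edge in a rack slot. Origin: middle of its lower edge. Frosted end at -x (x -55 to -25 mm), the rest (-25 to +55) clear. A 14 x 14 mm notch is cut from the frosted end's top corner (x -55, z +60). The label face looks along +y. Its slot and facing vary.
- frost: The frosted end of the notched plate, a fixed part of it: 30 mm long, 8 mm thick, with the notch. Same origin and axes as the plate. Keep the fingers off it.
- label (a point): Centre of the frosted label face: at x = -40, y = +4, z = +23 mm on the notched plate; same axes as the plate, y pointing out of the label.
- notch (a point): Middle of the cut-away notch: at x = -48, y = 0, z = +53 mm on the notched plate.
- clear_grip (a point): A good place to pinch the notched plate across its 8 mm thickness: on its mid-plane, 12 mm below the top edge, 15 mm from the middle towards the clear end (x = +15, z = +48 mm); same axes as the plate.
- blank_a: A plain clear glass plate, 110 x 8 x 60 mm, about 130 g, all four corners square, nothing frosted, standing on edge in another slot. Origin: middle of its lower edge, z up. Must stay standing in its slot.
- blank_b: A second plain plate, the same as blank_a, in the remaining slot.
- rack: Wooden rack fixed to the bench: base 134 x 190 x 10 mm, three slots along its x, 65 mm apart (y -65, 0, +65). Plates stand on the base between side strips and end stops 18 mm high (tops 28 mm above the bench), 1 mm play each side; their top edges are 70 mm above the bench. Lift straight up 20 mm to clear. Origin: centre of the underside, z up. Place and yaw (any) vary.
- paint_bottle: Blue plastic paint bottle, 54 mm across, 115 mm high, standing to the right of the rack (-y). Origin: centre of its underside. Leave it alone.
- mix_cup: Clear empty mixing cup, 72 mm across the rim, 85 mm high, standing to the left of the rack (+y). Origin: centre of its underside. Leave it alone.
Things that resemble listed ones, but are neither listed nor needed, are in the scene too. Leave any black or brown look-alike of the plate alone.

How it is judged:
By the outcome, as a careful person would: the job done as asked, in the order asked, and still so for the second after the job is handed in, while the arm keeps its last pose, push and grip.
It also fails if it takes over 40 s, if anything falls off the work surface, if the arm or the gripper's body presses on something with over 40 N, if the wrist force passes 120 N, or if a joint passes its speed limit or range.

### The arm

A 6-joint arm with a two-finger parallel gripper is mounted at the origin on the work surface. World frame = base frame: x ahead of the robot, y to its left, z up, the work surface at z = 0. Lengths are in m, angles in rad, forces in N, time in s.
With the tool pointing down it reaches from about 0.35 to 1 m from the base axis. Payload 7.1 kg.
Tool frame: the origin (TCP) lies between the finger pads; the fingertips stand 22 mm ahead of it and the grasp point (between the pads) lies 3 mm ahead of it; x points along the fingers, y is the direction in which the jaws open and shut, and the axes are right-handed (so a half turn about x gives the same grasp; the last joint's range is limited). The gripper opens to 85 mm and grips with 20 to 120 N. Pads are 22 mm wide; open, the fingers measure 114 mm over their backs; the gripper's body (76 mm by 85 mm) begins 54 mm behind the grasp point. The pads swing forward as they close: fully open they stand 13 mm farther back than shut.
Start: joints at [-0.019, 0.423, 1.63, -0, 1.089, -0.019], TCP at [0.625, 0, 0.253] pointing down, gripper open.
Joint ranges: [-3, 3], [-0.9, 2.11], [0.09, 2.58], [-1.31, 4.45], [0.11, 2.69], [-2.54, 2.54]. Speed limits (rad/s): [2.39, 2.39, 3.01, 3.14, 3.14, 3.14].

### API

Orientations are given as a rotation vector (axis times angle).
In Python, from rig import manip gives the robot as it stands. The module is installed in compiled form; this text tells all that it offers. Calls block until the motion is done:
- manip.move_to(position, orientation): joint-space move of the TCP to a pose.
- manip.servo_line(position, orientation=None, rate=0.15): straight line of the TCP; orientation=None keeps the orientation; rate is the mean speed in m/s.
- manip.set_joints(angles): joint-space move.
- manip.command_gripper(opening, f_grip=None): finger opening in m; f_grip is the grip in N (None keeps the last); returns when the fingers have stopped.
- manip.hold(seconds).
- manip.solve_ik(position, orientation): joint angles nearest the present ones, or None.
- manip.camera(name): name is "scene" or "side" or "wrist"; returns a dict with "image" (384x512x3 uint8, red, green, blue), "fx", "fy", "cx", "cy" (pixels), "k1" (the pictures are not rectified: a ray, as slopes to the right and down, at radius r is drawn at 1 + k1 r^2 times it, then the intrinsics apply), "cam_to_world" (4x4, takes a point from camera to world coordinates); the wrist camera has in their place "mount" (4x4, takes a point from camera to tool coordinates, whose origin is the TCP and whose axes are the tool frame's). Camera axes: x right, y down, z forward; pixel columns grow to the right and rows downward; lengths in m; the calibration is good to about 2 mm. A picture is of the moment at which its call begins: read the wrist's pose just before it. There is no depth.
A pose or a line that the arm cannot do raises manip.IKError and nothing moves.
- manip.sign_off(): hands the job in, once; it reports no verdict.
Readings, each from a call of its own:
- manip.get_time(): time.
- manip.get_joint_positions(): joint angles.
- manip.get_joint_vel(): joint speeds.
- manip.get_tau(): joint torques, N m.
- manip.get_position(): TCP position.
- manip.get_ee_rot(): TCP orientation.
- manip.get_contact_force(): force on the tool from outside, world axes, zero at the start.
- manip.get_torque(): the same for the moment, N m.
- manip.get_width(): finger opening in m.
Only numpy, scipy, OpenCV 4.12 (cv2) and the standard library are available. Lean on these libraries where they do the work, as an engineer would, in place of code of your own. Each camera call takes 0.05 s, during which the arm holds its last target.

## Working session

There is one attempt and no reset: what is moved stays moved. The work goes in short steps, each a Python script; the robot and the scene stay as the last script left them, time stands still between calls to the robot, and variables do not carry over. Pictures are saved under pics/ and viewed, and the job is handed in when it is done.

```bash
mkdir -p pics; python3 - <<'E'
from rig import manip
import cv2,numpy as np
for n in ["scene","side","wrist"]:
    c=manip.camera(n); cv2.imwrite(f"pics/{n}0.png",c["image"][:,:,::-1])
    print(n,c["fx"],c["fy"],c["cx"],c["cy"],c["k1"]); print(np.round(c.get("cam_to_world",c.get("mount")),4))
print(manip.get_position(),manip.get_ee_rot(),manip.get_time())
E
```

```text
scene 452.7346777561104 452.7346777561104 253.152495589548 188.82308231949187 -0.12664568797627596
[[-0.5058  0.7217 -0.4726  1.0065]
 [ 0.8625  0.4132 -0.2922  0.2974]
 [-0.0156 -0.5554 -0.8315  0.9489]
 [ 0.      0.      0.      1.    ]]
side 418.26679198045167 418.26679198045167 254.46432211724564 192.53134710982593 -0.11319295208875921
[[ 0.9796 -0.1163  0.164   0.3279]
 [-0.2005 -0.6244  0.7549 -0.8434]
 [ 0.0146 -0.7724 -0.635   0.7866]
 [ 0.      0.      0.      1.    ]]
wrist 327.9067194481109 327.9067194481109 255.79275921732454 193.49427382741237 0.015030289319898018
[[ 5.000e-04 -2.991e-01  9.542e-01 -1.200e-01]
 [ 1.000e+00 -7.000e-04 -7.000e-04 -5.000e-04]
 [ 9.000e-04  9.542e-01  2.991e-01 -7.580e-02]
 [ 0.000e+00  0.000e+00  0.000e+00  1.000e+00]]
[6.24603883e-01 2.27741708e-05 2.52720386e-01] [ 1.20864839  1.21010833 -1.21005118] 0.15
```

View pics/scene0.png

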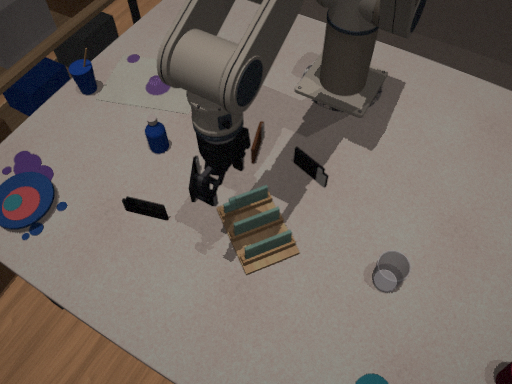

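View pics/side0.png

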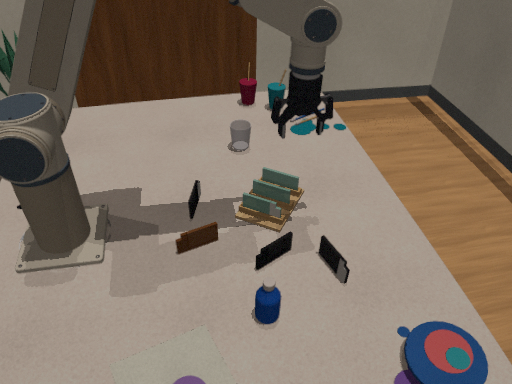

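View pics/wrist0.png

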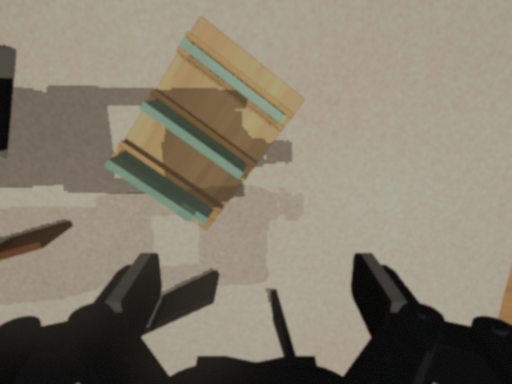

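The three glass plates are in the rack (scene ~(245,195), (255,222), (268,245)). The black and brown plates are decoys. In the wrist view, the nearest plate has something at (200,213). I'll enlarge all three views to check.

```bash
python3 - <<'E'
import cv2,numpy as np
a=cv2.imread("pics/scene0.png")[175:280,205:310]; b=cv2.imread("pics/side0.png")[160:235,230:310]; c=cv2.imread("pics/wrist0.png")[10:235,95:310]
f=lambda i,s:cv2.resize(i,s,interpolation=cv2.INTER_CUBIC)
cv2.imwrite("pics/crop0.png",np.vstack([np.hstack([f(a,(390,300)),f(b,(400,300))]),f(c,(790,300))])) 
cv2.imwrite("pics/crop1.png",f(c,(570,598)))
E
```

```text
(no output)
```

View pics/crop0.png

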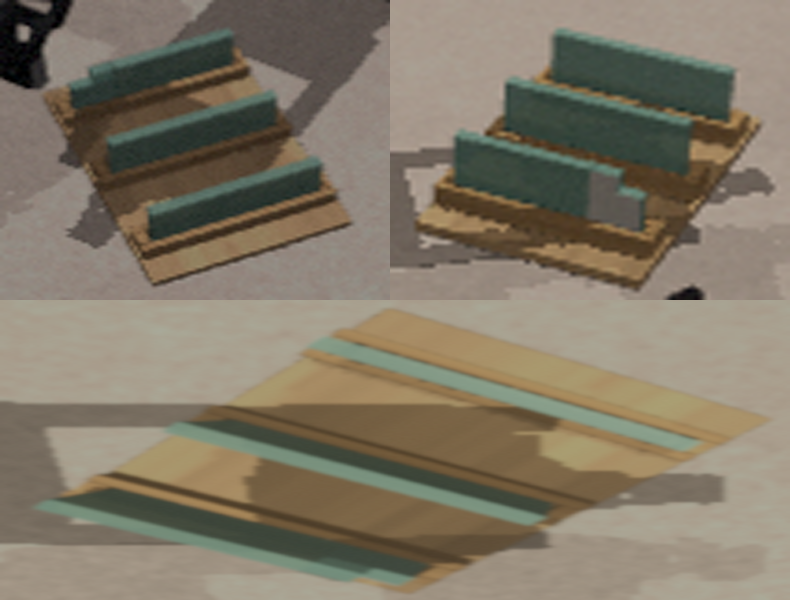

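View pics/crop1.png

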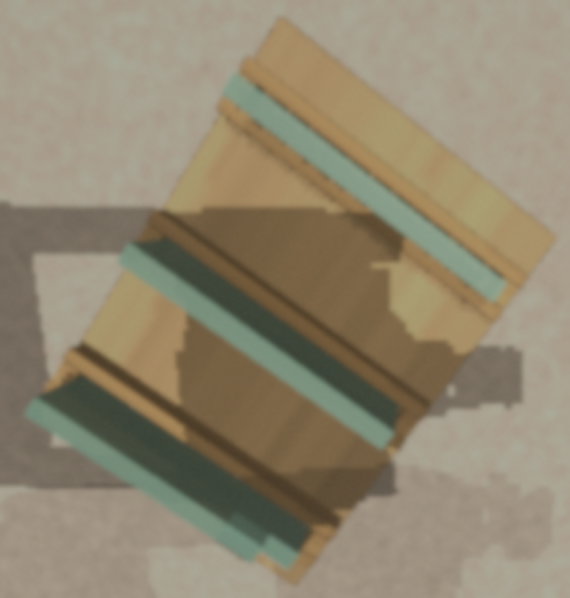

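The candidates in the side view are the plates at (262,205), (272,192) and (280,180). The black decoys are at (194,198), (275,250) and (334,258), and the brown one is at (198,237). The notched one is the rack plate at side (262,205): the crop shows its upper-right corner stepped, with a grey frosted end. The label face therefore looks toward the side camera, and the notch end is toward world +x. Next I'll measure the top edges.

```bash
cat > h.py <<'E'
from rig import manip
import cv2,numpy as np
from scipy.spatial.transform import Rotation as Ro
def ray(c,T,uv):
    K=np.array([[c["fx"],0,c["cx"]],[0,c["fy"],c["cy"]],[0,0,1.]])
    p=cv2.undistortPoints(np.array([[uv]],float),K,np.array([c["k1"],0,0,0.]))[0,0]
    return T[:3,3],T[:3,:3]@np.array([p[0],p[1],1])
def onz(c,T,uv,z):
    o,d=ray(c,T,uv); return o+d*(z-o[2])/d[2]
def wristT(c):
    T=np.eye(4);T[:3,:3]=Ro.from_rotvec(manip.get_ee_rot()).as_matrix();T[:3,3]=manip.get_position();return T@c["mount"]
E
python3 - <<'E'
from h import *
w=manip.camera("wrist");Tw=wristT(w)
W={"far":[(240,75),(222,98),(510,283),(498,300)],"mid":[(135,243),(120,262),(402,432),(388,450)],"near":[(42,398),(25,412),(268,540),(250,560)]}
for n,ps in W.items():
    q=np.array([onz(w,Tw,(95+(u+.5)*215/570-.5,10+(v+.5)*225/598-.5),.07)[:2] for u,v in ps])
    L=(q[0]+q[1])/2;R=(q[2]+q[3])/2
    print("wrist",n,L.round(4),R.round(4),"len",np.linalg.norm(R-L).round(4),"yaw",np.degrees(np.arctan2(*(R-L)[::-1])).round(2))
s=manip.camera("side")
# side crop: x=230+(u-390)*80/400, y=160+v*75/300 ; mid top edge
S={"far":[(554,30),(735,71)],"mid":[(507,80),(691,123)],"near":[(457,133),(623,172)]}
for n,ps in S.items():
    L,R=[onz(s,s["cam_to_world"],(230+(u-390)*.2,160+v*.25),.07)[:2] for u,v in ps]
    print("side",n,L.round(4),R.round(4),np.linalg.norm(R-L).round(4),np.degrees(np.arctan2(*(R-L)[::-1])).round(2))
s=manip.camera("scene")
# scene crop scale 105/390,105/300
S={"far":[(320,160),(149,204)],"mid":[(275,95),(108,140)],"near":[(233,33),(90,69)]}
for n,ps in S.items():
    L,R=[onz(s,s["cam_to_world"],(205+u*105/390,175+v*.35),.07)[:2] for u,v in ps]
    print("scene",n,L.round(4),R.round(4),np.linalg.norm(R-L).round(4),np.degrees(np.arctan2(*(R-L)[::-1])).round(2))
E
```

```text
wrist far [0.5615 0.1146] [0.65   0.0511] len 0.1089 yaw -35.66
wrist mid [0.5232 0.0638] [ 0.6122 -0.0012] len 0.1103 yaw -36.16
wrist near [0.4846 0.0119] [ 0.561 -0.043] len 0.0941 yaw -35.7
side far [0.5598 0.1165] [0.6501 0.0499] 0.1122 -36.41
side mid [0.5211 0.0631] [ 0.61   -0.0019] 0.1102 -36.16
side near [0.483  0.0109] [ 0.5613 -0.0445] 0.0959 -35.31
scene far [0.5617 0.1175] [0.6444 0.049 ] 0.1074 -39.59
scene mid [0.5235 0.0663] [ 0.6092 -0.0007] 0.1088 -38.03
scene near [0.4845 0.0149] [ 0.559  -0.0448] 0.0955 -38.71
```

The three views agree to 1–3 mm, with yaw about -36° and the clear end at (0.484, 0.0116). The grasp point is about (0.516, -0.012), and the label normal is (-0.588, -0.809). Now I'll check IK for the grasp and candidate final poses.

```bash
cat >> h.py <<'E'
a=np.radians(144.); ux=np.array([np.cos(a),np.sin(a),0]); ny=np.array([-np.sin(a),np.cos(a),0]); uz=np.array([0,0,1.])
G=np.array([.5164,-.0119,.0]) 
def Rg(s):
    x=-uz;y=s*ny;return Ro.from_matrix(np.c_[x,y,np.cross(x,y)])
E
python3 - <<'E'
from h import *
q0=np.array(manip.get_joint_positions())
for s in(1,-1):
    R=Rg(s)
    print(s,[None if (j:=manip.solve_ik(G+[0,0,z],R.as_rotvec())) is None else np.round(j,2) for z in(.061,.13,.25)])
    j0=manip.solve_ik(G+[0,0,.25],R.as_rotvec())
    if j0 is None: continue
    res=[]
    for th in(60,65):
     for psi in range(-180,180,20):
      for p in([.55,0,.35],[.5,-.1,.35],[.5,.1,.35],[.6,0,.4],[.55,0.15,.4],[.55,-.15,.4]):
        Rf=Ro.from_euler('z',psi,degrees=True)*Ro.from_rotvec(ux*np.radians(th))*R
        j=manip.solve_ik(p,Rf.as_rotvec())
        if j is not None: res.append((np.abs(np.array(j)-j0).max(),th,psi,p,np.round(j,2)))
    res.sort(key=lambda r:r[0])
    for r in res[:5]:print(r)
E
```

```text
1 [array([-0.05,  0.58,  1.97,  0.  ,  0.6 ,  2.15]), array([-0.05,  0.45,  1.95,  0.  ,  0.74,  2.15]), array([-0.05,  0.27,  1.87,  0.  ,  1.  ,  2.15])]
(np.float64(0.7982908945556), 60, 20, [0.55, 0, 0.35], array([ 0.34,  0.52,  1.58, -0.8 ,  1.75,  2.35]))
(np.float64(0.8249702843843405), 60, 0, [0.5, -0.1, 0.35], array([ 0.13,  0.51,  1.6 , -0.71,  1.83,  2.44]))
(np.float64(0.8348356360112161), 60, 20, [0.6, 0, 0.4], array([ 0.32,  0.54,  1.43, -0.83,  1.83,  2.23]))
(np.float64(0.8477289875390612), 65, 20, [0.55, 0, 0.35], array([ 0.36,  0.55,  1.58, -0.85,  1.8 ,  2.37]))
(np.float64(0.849704873937168), 60, 20, [0.5, 0.1, 0.35], array([ 0.51,  0.52,  1.59, -0.69,  1.85,  2.46]))
-1 [array([-0.05,  0.58,  1.97, -0.  ,  0.6 , -0.99]), array([-0.05,  0.45,  1.95, -0.  ,  0.74, -0.99]), array([-0.05,  0.27,  1.87, -0.  ,  1.  , -0.99])]
(np.float64(0.7982908945555995), 60, 20, [0.55, 0, 0.35], array([ 0.34,  0.52,  1.58, -0.8 ,  1.75, -0.79]))
(np.float64(0.8249702843843405), 60, 0, [0.5, -0.1, 0.35], array([ 0.13,  0.51,  1.6 , -0.71,  1.83, -0.7 ]))
(np.float64(0.8348356360112157), 60, 20, [0.6, 0, 0.4], array([ 0.32,  0.54,  1.43, -0.83,  1.83, -0.91]))
(np.float64(0.8477289875390612), 65, 20, [0.55, 0, 0.35], array([ 0.36,  0.55,  1.58, -0.85,  1.8 , -0.78]))
(np.float64(0.849704873937168), 60, 20, [0.5, 0.1, 0.35], array([ 0.51,  0.52,  1.59, -0.69,  1.85, -0.68]))
```

```bash
python3 - <<'E'
from h import *
R=Rg(-1).as_rotvec()
manip.move_to(G+[0,0,.20],R)
w=manip.camera("wrist");cv2.imwrite("pics/w1.png",w["image"][:,:,::-1])
Tw=wristT(w)
# project expected
K=np.array([[w["fx"],0,w["cx"]],[0,w["fy"],w["cy"]],[0,0,1.]])
Ti=np.linalg.inv(Tw)
pts=[G+ux*d+ny*e+[0,0,.07] for d,e in((40,4),(40,-4),(-56,4),(-56,-4),(0,0))for d,e in[(d/1e3,e/1e3)]]
pc=np.array([(Ti@np.r_[p,1])[:3] for p in pts])
uv=cv2.projectPoints(pc,np.zeros(3),np.zeros(3),K,np.array([w["k1"],0,0,0.]))[0][:,0]
print(uv.round(1),manip.get_time())
im=w["image"][:,:,::-1].copy()
for p in uv: cv2.drawMarker(im,tuple(int(round(v)) for v in p),(0,0,255),0,5,1)
cv2.imwrite("pics/w1m.png",cv2.resize(im,(800,600),interpolation=cv2.INTER_CUBIC))
E
```

```text
[[250.8 139.8]
 [261.3 139.7]
 [251.5 253.2]
 [261.  253.2]
 [256.1 190. ]] 1.275
```

View pics/w1m.png

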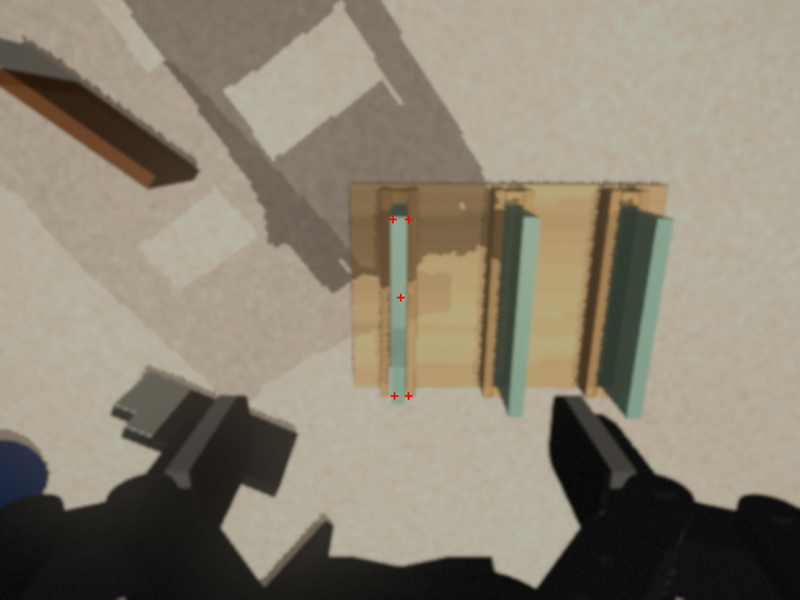

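The markers sit on the plate's top edge: the clear end is at (400,217) and the step to the notch is near (398,375). The plate lies about 0.8 mm to the image left, which is along +ny, so I'll shift that much and grasp.

```bash
python3 - <<'E'
from h import *
g=G+.0008*ny
manip.command_gripper(.045,f_grip=50)
f0=np.array(manip.get_contact_force())
manip.servo_line(g+[0,0,.061],rate=.12)
print(manip.get_position(),np.array(manip.get_contact_force())-f0)
manip.command_gripper(.0,f_grip=50)
print("w",manip.get_width(),np.array(manip.get_contact_force())-f0,manip.get_time())
w=manip.camera("wrist");cv2.imwrite("pics/w2.png",w["image"][:,:,::-1])
w=manip.camera("side");cv2.imwrite("pics/s2.png",cv2.resize(w["image"][130:260,180:350,::-1],(785,600),interpolation=cv2.INTER_CUBIC))
E
```

```text
[ 0.5164373  -0.01257983  0.06160203] [-0.90474999 -0.68654861  0.264676  ]
w 0.007184404705733986 [-1.59403671  1.51330327  5.81031582] 3.475
```

View pics/s2.png

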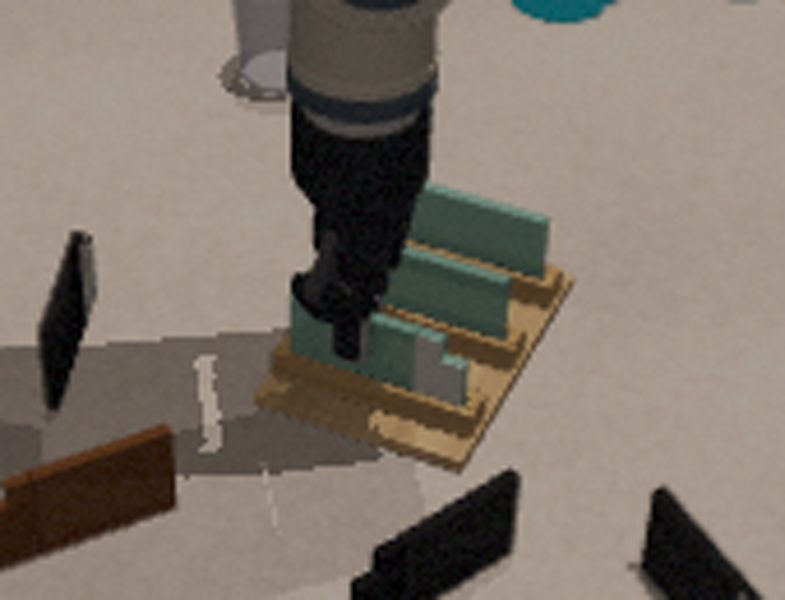

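View pics/w2.png

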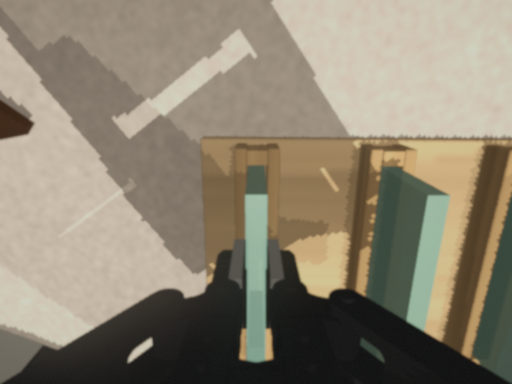

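The plate (wrist view, x≈256) is centred between the pads. The finger at side-crop (350,340) is well clear of the frost, which starts at x≈413. I'll lift straight up and then lean it.

```bash
python3 - <<'E'
from h import *
g=G+.0008*ny
manip.servo_line(g+[0,0,.12],rate=.06)
print(manip.get_width(),manip.get_contact_force())
manip.servo_line(g+[0,0,.30],rate=.15)
Rf=Ro.from_euler('z',20,degrees=True)*Ro.from_rotvec(ux*np.radians(65))*Rg(-1)
j1=np.array(manip.get_joint_positions()); j=np.array(manip.solve_ik([.55,0,.35],Rf.as_rotvec()));print(j.round(2))
for k in(.33,.67,1): manip.set_joints(j1+k*(j-j1)) 
manip.hold(.5)
print(manip.get_width(),manip.get_position(),manip.get_contact_force(),manip.get_time())
for n in["side","scene","wrist"]:
    c=manip.camera(n);cv2.imwrite(f"pics/{n}3.png",c["image"][:,:,::-1])
E
```

```text
0.0072511044816531076 [-0.23396754  0.06381956 -0.13934669]
[ 0.36  0.55  1.58 -0.85  1.8  -0.78]
0.007437227998257931 [ 5.49893482e-01 -4.19207045e-04  3.50216642e-01] [ 0.10393889 -0.25832406 -1.65827755] 7.6917
```

View pics/side3.png

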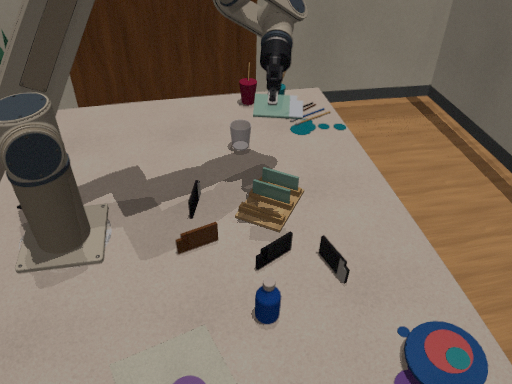

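View pics/scene3.png

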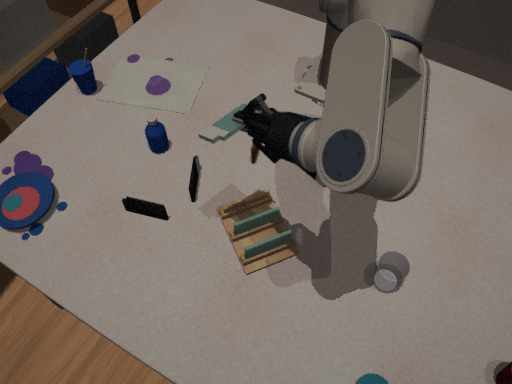

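View pics/wrist3.png

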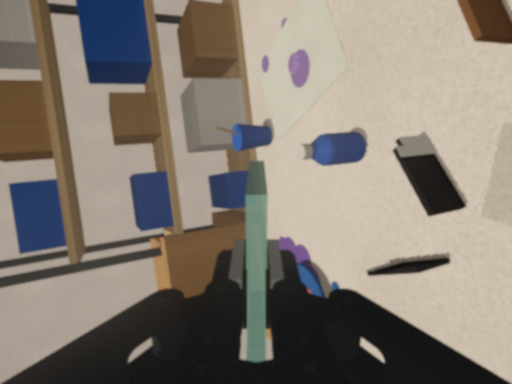

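```bash
python3 - <<'E'
import cv2,numpy as np
a=cv2.imread("pics/side3.png")[80:130,235:315];b=cv2.imread("pics/scene3.png")[85:165,190:270]
cv2.imwrite("pics/c3.png",np.hstack([cv2.resize(a,(400,400),interpolation=2),cv2.resize(b,(400,400),interpolation=2)]))
from h import *
R=Ro.from_rotvec(manip.get_ee_rot()).as_matrix()
print("label normal",-R[:,1], "pointing",R[:,0])
E
```

```text
label normal [-0.11657436 -0.4064075   0.90622478] pointing [-0.24988105 -0.87109289 -0.42279622]
```

View pics/c3.png

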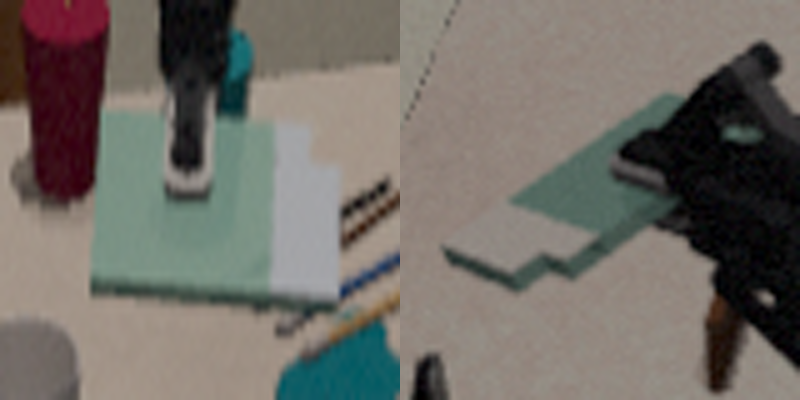

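The frosted label face looks up in both crops: side (305,210) and scene (510,240). The finger is on the clear part only. The label normal has z = 0.906, a lean of about 65°, at 0.35 m height. The blanks, bottle and cup haven't moved.

```bash
python3 - <<'E'
from rig import manip
print(manip.get_width(),manip.get_position(),manip.get_time()); manip.sign_off()
E
```

```text
0.007067974426675263 [ 5.49982955e-01 -4.48154043e-05  3.49999690e-01] 7.8417
the job is handed in; nothing more can be done
```

I took the notched plate out of the end slot nearest the side camera and handed the job in with the arm still holding it. I pinched it on the clear part, lifted it straight up and leaned it back about 65° with the label face up. The gripper's tool point was about 0.35 m above the bench.

- **Hold:** the last pictures show the frosted label face upward and the fingers well off the frosted end. The plate touches only the fingers and hadn't slipped in the grip. The finger opening stayed at about 7 mm, against the 8 mm nominal thickness.
- **Surroundings:** both blank plates are still standing in the rack, and the bottle and cup haven't moved.
- **Time:** the robot clock read 7.8 s at hand-in.
- **Disagreements:** the scene camera read the rack's yaw 2–3° different from the other two, so I used those two, and a close wrist view agreed to about 1 mm. No check failed.

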